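Breakfast pieces onto their fitted bamboo coasters

TASK

Get the breakfast pieces off the walnut veneer: put the small stoneware mug, the mint egg cup, the oblong tea tin and the square sugar box each on the empty bamboo coaster whose recess has the shape and size of its foot. Each must be set down, not dropped, and finish upright with its foot flat inside the recess, the tin and the sugar box in line with the sides of theirs. Leave the butter dish and the jam jar where they stand.

Things in the scene. Friction and masses are not known exactly. Their poses are not given: they have to be found in the camera images.
- mug: Small handled mug of grey-beige stoneware, loose, about 200 g: a plain upright cylinder 64 mm across (foot 62 mm) and 75 mm high, wall 4 mm, open at the top. Its handle stands out along +y, its outer edge 56 mm from the mug's axis, between 17 and 66 mm above the foot. Origin at the centre of the underside, z up. (The taller, darker mug, 86 mm across, on the tray at the back plays no part.)
- egg_cup: Mint green silicone egg cup (rigid), loose, about 60 g, round about z: foot 44 mm across, waist 24 mm across at 14 to 20 mm height, cup 50 mm across from 42 mm up to the rim at 62 mm. Origin at the centre of the underside, z up.
- tea_tin: Oblong steel tea tin with a darker lid that stays on, loose, about 160 g: 84 mm along its x, 40 mm along its y, 70 mm high. Origin at the centre of the underside, z up.
- sugar_box: Square white stoneware sugar box with a wooden lid that stays on, loose, about 180 g: 50 mm by 50 mm (sides along x and y), 55 mm high. Origin at the centre of the underside, z up.
- coaster_large_round: Bamboo coaster, fixed to the table, with a 4 mm thick floor and a raised lip 6 mm wide whose top is 10 mm above the table, so that the recess is 6 mm deep. Origin at the centre of its underside, z up. Round, outside 92 mm, recess 80 mm across. It fits the small mug.
- coaster_small_round: Bamboo coaster, fixed to the table, with a 4 mm thick floor and a raised lip 6 mm wide whose top is 10 mm above the table, so that the recess is 6 mm deep. Origin at the centre of its underside, z up. Round, outside 72 mm, recess 60 mm across. It fits the egg cup.
- coaster_long: Bamboo coaster, fixed to the table, with a 4 mm thick floor and a raised lip 6 mm wide whose top is 10 mm above the table, so that the recess is 6 mm deep. Origin at the centre of its underside, z up. Oblong, recess 100 mm along its x and 56 mm along its y, outside 112 mm by 68 mm. It fits the tea tin, either way round.
- coaster_square: Bamboo coaster, fixed to the table, with a 4 mm thick floor and a raised lip 6 mm wide whose top is 10 mm above the table, so that the recess is 6 mm deep. Origin at the centre of its underside, z up. Square, recess 66 mm by 66 mm (sides along x and y), outside 78 mm by 78 mm. It fits the sugar box, any way round that is in line with it.
- butter_dish: Round clear glass butter dish with its glass cover on and a pale block of butter inside, loose, about 550 g: 102 mm across, 43 mm high, with a knob 18 mm across on top up to 56 mm. Leave it where it stands. Origin at the centre of the underside, z up.
- jam_jar: Round jar of dark red jam with a paper band and a white lid, loose, about 400 g: 62 mm across, 70 mm high. Leave it where it stands. Origin at the centre of the underside, z up.
Things that resemble listed ones, but are neither listed nor needed, are in the scene too. Leave any orange look-alike of the mug alone. Of the things shaped like the sugar_box, the white one is meant.

How it is judged:
At the end, for the whole second after the job is handed in: Each piece on its own coaster: centre within 13 mm, foot on the recess floor (underside under 7 mm above the coaster's), tilt under 0.1 rad, at rest, released; tin and sugar box within 0.3 rad of in line; butter dish and jam jar within 30 mm of their start (horizontal distance between mug and coaster_large_round below 0.013 m and z of mug in the frame of coaster_large_round below 0.007 m and angle between each of mug, egg_cup, tea_tin, sugar_box's own z axis and vertical below 0.1 rad and linear speed of each of mug, egg_cup, tea_tin, sugar_box below 0.02 m/s and contact force between each of mug, egg_cup, tea_tin, sugar_box and the fingers below 0.1 N and horizontal distance between egg_cup and coaster_small_round below 0.013 m and z of egg_cup in the frame of coaster_small_round below 0.007 m and horizontal distance between tea_tin and coaster_long below 0.013 m and z of tea_tin in the frame of coaster_long below 0.007 m and horizontal distance between sugar_box and coaster_square below 0.013 m and z of sugar_box in the frame of coaster_square below 0.007 m and angle between the x axis of tea_tin and the x axis of coaster_long, either way round below 0.3 rad and (angle between the x axis of sugar_box and the x axis of coaster_square, either way round below 0.3 rad or angle between the x axis of sugar_box and the y axis of coaster_square, either way round below 0.3 rad) and distance of each of butter_dish, jam_jar from where it was at the start of the episode below 0.03 m); the robot touches nothing.
It fails at once if the glass butter dish is pushed more than 30 mm from its place or tipped over (distance of butter_dish from where it was at the start of the episode above 0.03 m or angle between butter_dish's own z axis and vertical above 0.4 rad).
It fails at once if the jam jar is pushed more than 30 mm from its place or tipped over (distance of jam_jar from where it was at the start of the episode above 0.03 m or angle between jam_jar's own z axis and vertical above 0.4 rad).
It fails at once if one of the four pieces is dropped: it falls freely with its foot more than 35 mm above the table ((height (world z) of mug above 0.035 m and contact force between mug and anything else below 0.005 N) or (height (world z) of egg_cup above 0.035 m and contact force between egg_cup and anything else below 0.005 N) or (height (world z) of tea_tin above 0.035 m and contact force between tea_tin and anything else below 0.005 N) or (height (world z) of sugar_box above 0.035 m and contact force between sugar_box and anything else below 0.005 N)).
It also fails if it takes over 112 s, if anything falls off the work surface, if the arm or the gripper's body presses on something with over 40 N, if the wrist force passes 120 N, or if a joint passes its speed limit or range.

ROBOT

A 7-joint arm with a two-finger parallel gripper is mounted at the origin on the work surface. World frame = base frame: x ahead of the robot, y to its left, z up, the work surface at z = 0. Lengths are in m, angles in rad, forces in N, time in s.
With the tool pointing down it reaches from about 0.4 to 0.9 m from the base axis. Payload 5.5 kg.
Tool frame: the origin (TCP) lies at the very end of the fingers, on their centre line; the grasp point (between the pads) lies 19 mm behind it (manip.grasp_offset is the distance from the TCP to the grasp point, in m); z points along the fingers, y is the line along which they close (so a half turn about z gives the same grasp; the last joint's range is limited). The gripper opens to 92 mm and grips with 3 to 60 N. Pads are 19 mm wide; open, the fingers measure 130 mm over their backs; the gripper's body (75 mm by 190 mm) begins 47 mm behind the grasp point.
Start: joints at [-0.957, 0.501, -0.427, 1.55, 0.221, 1.138, -0.21], TCP at [0.223, 0.61, 0.227] pointing down, gripper open.
Joint ranges: [-2.88, 2.88], [-0.31, 2.03], [-1.54, 1.56], [0.2, 2.42], [-1.41, 4.55], [0.19, 2.02], [-2.57, 2.57]. Speed limits (rad/s): [2.57, 2.57, 3.14, 3.14, 3.14, 3.14, 3.14].

INTERFACE

Orientations are given as a unit quaternion [w, x, y, z].
In Python, from cell import manip, grab_frame, ticket gives the robot as it stands.
- The arm moves only by the tool jog_arm, never from a script. Its argument "deltas" is a list that holds one entry, the list of rows, each a list of 7 numbers: the shift along the tool's x, y, z in m, then the turn, a rotation vector about the tool's x, y, z in rad, then the finger opening in m, from 0 to 0.0918. A call has 1 to 10 rows; each row is the pose to reach, as a shift and turn from the pose commanded when the call began, along the tool's axes at that moment; what a row does not reach only later rows make up. A row lasts 1/10 s, in which the tool goes at most 50 mm and 8.59 degrees, less where a joint would pass 70% of its speed; a pose out of reach is approached as far as the arm can. A call with a gripper value outside its range is refused whole. The fingers move at their own pace and stop on an object; "squeeze" is the grip in N (left out, the last holds). Time passes only in rows, so rows that repeat a pose let the fingers close. It gives the time, the measured TCP pose, the force, the opening and the grip force at its end, in the units of the state.
- manip.state(): the state, without advancing time (a new reading comes with each control period).
- grab_frame(name): name is "side" or "top"; returns a dict with "pixels" (400x640x3 uint8, blue, green, red), "intrinsics" (3x3 intrinsics, pixels), "D" ([k1, k2, p1, p2, k3] as OpenCV has them; the pictures are not rectified), "R" (3x3) and "t" (3): a world point X has camera coordinates R X + t. Camera axes: x right, y down, z forward; pixel columns grow to the right and rows downward; lengths in m; the calibration is good to about 2 mm. A picture is of the moment at which its call begins. There is no depth.
- ticket.job_done(): hands the job in; it is judged then, once.
The state is a dict: "clock": time; "joint_pos": joint angles; "qd": joint speeds; "joint_efforts": joint torques, N m; "tcp_pos": TCP position; "eef_rot": TCP orientation; "contact_force": force on the tool from outside, world axes, zero at the start; "torque": the same for the moment, N m; "width": finger opening in m; "grip_force": force on a finger pad.
Only numpy, scipy, OpenCV 4.12 (cv2) and the standard library are available. Lean on these libraries where they do the work, as an engineer would, in place of code of your own. Each camera call takes 0.05 s, during which the arm holds its last target. There are 200 camera calls.

## Working session

There is one attempt and no reset: what is moved stays moved. The work goes in short steps, Python scripts to look and compute and a tool call to move; the robot and the scene stay as the last step left them, time stands still between calls to the robot, and variables do not carry over. Pictures are saved under pics/ and viewed, at most 14 in all, crops included, and the job is handed in when it is done.

Besides the shell and the picture viewer there is one more tool, called by a JSON object that holds its "method" and its "body". jog_arm: Moves the arm, as the interface text tells. Its arguments: {"type":"object","properties":{"deltas":{"type":"array","items":{"type":"array","items":{"type":"array","items":{"type":"number"}}}},"squeeze":{"type":"number"}},"required":["deltas"]}

```bash
mkdir -p pics; ls; python3 - <<'E'
from cell import manip, grab_frame
import cv2,pickle
for n in("side","top"):
    f=grab_frame(n); cv2.imwrite(f"pics/{n}0.png",f["pixels"]); pickle.dump(f,open(f"{n}0.pkl","wb"))
    print(n,f["intrinsics"],f["D"],f["R"],f["t"])
print(manip.state())
E
```

```text
pics
side [[519.5565754    0.         313.34249622]
 [  0.         519.5565754  198.04717994]
 [  0.           0.           1.        ]] [-0.05575799  0.          0.          0.          0.        ] [[ 0.96805014 -0.25047589  0.01186409]
 [-0.12987064 -0.54127928 -0.83075289]
 [ 0.21450536  0.80266965 -0.55651494]] [-0.44245235  0.09876354  1.50014525]
top [[507.00877343   0.         309.75318998]
 [  0.         507.00877343 194.720224  ]
 [  0.           0.           1.        ]] [-0.06785153  0.          0.          0.          0.        ] [[-0.01591678 -0.9996946  -0.01890379]
 [-0.98583307  0.01884768 -0.16666709]
 [ 0.16697249  0.01598317 -0.985832  ]] [0.02157336 0.49293859 1.49366097]
{'clock': 0.1, 'joint_pos': array([-0.95678472,  0.50174793, -0.42679193,  1.55134461,  0.2207893 ,
        1.13828919, -0.21031083]), 'qd': array([-0.00039785,  0.00069508,  0.00193807, -0.00140046,  0.00043565,
        0.00104442,  0.00034855]), 'joint_efforts': array([-1.10930158e-02, -5.67882943e+01, -5.83870098e+00, -2.79913276e+01,
       -6.90707518e-02,  2.42946722e-02,  5.33453806e-05]), 'tcp_pos': array([0.22320472, 0.60980545, 0.2257849 ]), 'eef_rot': array([-1.83353476e-04,  1.74498224e-01,  9.84657104e-01, -8.50790286e-04]), 'contact_force': array([-0.55572044, -1.72462237,  0.02618684]), 'torque': array([ 0.00727175, -0.01169765,  0.07243788]), 'grip_force': 0.0, 'width': 0.09187337166916923}
```

View pics/top0.png

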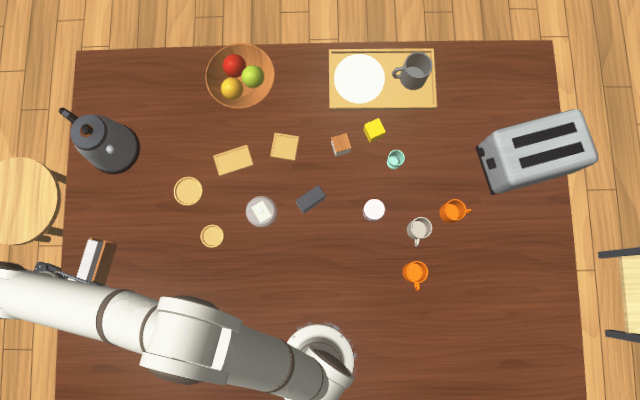

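View pics/side0.png

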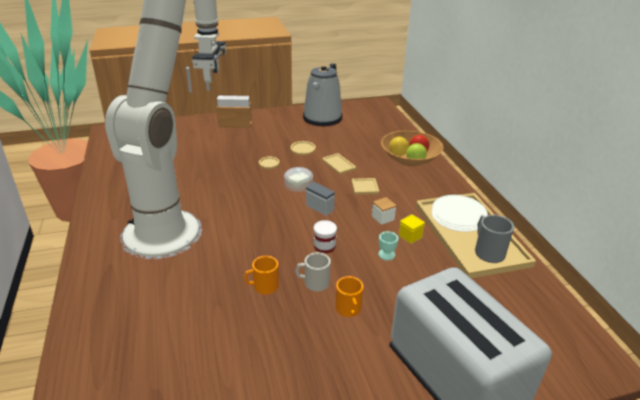

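Top view:
- Pieces: the grey-beige mug is at (420,229), the egg cup at (396,159), the tin at (311,200) and the wooden-lidded box at (341,145).
- Coasters: large round at (188,191), small round at (212,236), long at (233,160) and square at (285,146).
- Keep-outs: the butter dish is at (261,211) and the jam jar at (374,210).

Candidates:
- **Mug:** (420,229) grey-beige, (453,210) orange, (416,272) orange, and the big dark one at (415,70). The grey-beige one fits.
- **Box:** (341,145) has a wooden lid and a white body in the side view at (383,212). (375,129) is yellow. The first one fits.

I'll confirm both in one enlarged crop.

```bash
cat > h.py <<'E'
import numpy as np,cv2,pickle
from cell import manip, grab_frame
def ray(f,uv):
    uv=np.asarray(uv,float).reshape(-1,1,2)
    n=cv2.undistortPoints(uv,f["intrinsics"],np.array(f["D"]))[:,0]
    d=np.c_[n,np.ones(len(n))]@np.array(f["R"])   # R^T d
    return -np.array(f["R"]).T@np.array(f["t"]),d
def plane(f,uv,z):
    C,d=ray(f,uv); return C+d*((z-C[2])/d[:,2])[:,None]
def proj(f,X):
    return cv2.projectPoints(np.asarray(X,float).reshape(-1,1,3),cv2.Rodrigues(np.array(f["R"]))[0],np.array(f["t"]),f["intrinsics"],np.array(f["D"]))[0][:,0]
E
python3 - <<'E'
import cv2,numpy as np
t=cv2.imread("pics/top0.png");s=cv2.imread("pics/side0.png")
a=cv2.resize(t[115:290,170:470],(800,467),interpolation=cv2.INTER_CUBIC)
cv2.imwrite("pics/c1.png",a)
b=cv2.resize(s[135:325,235:435],(632,600),interpolation=cv2.INTER_CUBIC)
cv2.imwrite("pics/c2.png",b)
hsv=cv2.cvtColor(t,cv2.COLOR_BGR2HSV)
for n,p in dict(mug=(422,229),egg=(396,159),tin=(311,200),box=(341,143),lr=(188,191),sr=(212,236),lo=(233,160),sq=(285,146),table=(330,250),jar=(374,210)).items(): print(n,hsv[p[1],p[0]])
E
```

```text
mug [ 20  31 224]
egg [ 81  56 242]
tin [120  10 106]
box [ 13 150 208]
lr [ 21 116 241]
sr [ 21 115 242]
lo [ 21 119 239]
sq [ 21 123 238]
table [ 10 143 125]
jar [  8   4 251]
```

View pics/c1.png

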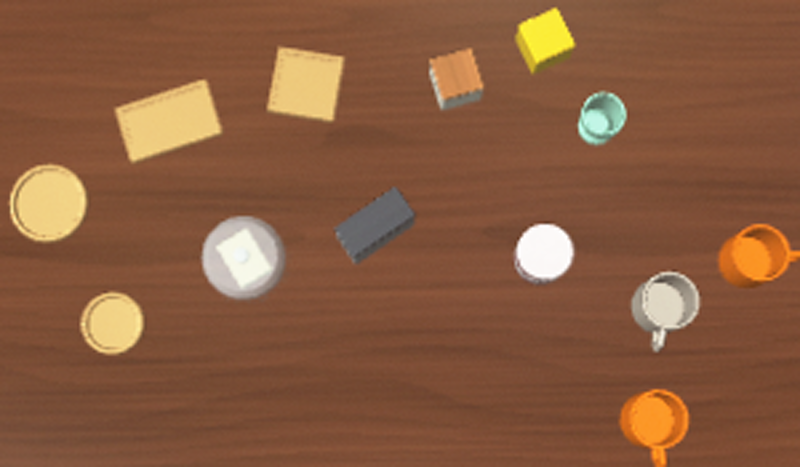

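View pics/c2.png

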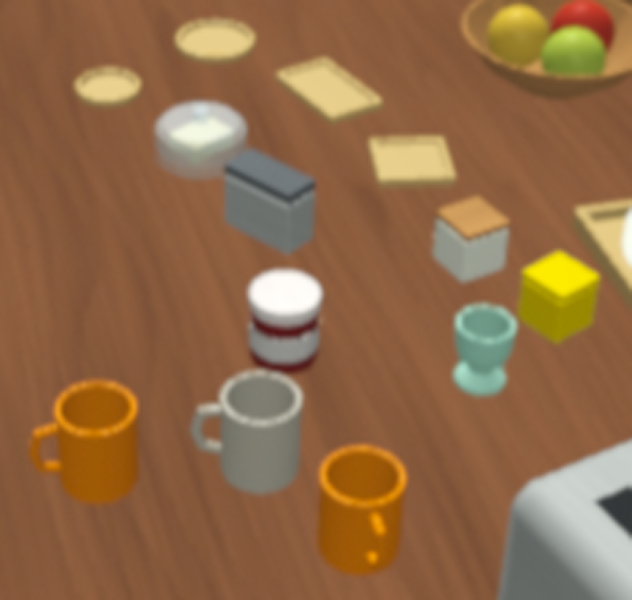

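Confirmed: the grey-beige mug is at top (420,229), with its handle pointing down-image. The white box with the wooden lid is at top (341,145). The other cups are orange and the other cube is yellow. Now I'll measure.

```bash
cat > meas.py <<'E'
from h import *
from scipy.optimize import least_squares
def comp(m,p):
    m=cv2.morphologyEx(m.astype(np.uint8)*255,cv2.MORPH_CLOSE,np.ones((3,3)))
    cs,_=cv2.findContours(m,cv2.RETR_EXTERNAL,cv2.CHAIN_APPROX_NONE)
    return max(cs,key=lambda c:(cv2.pointPolygonTest(c,p,True)>=-4)*cv2.contourArea(c))[:,0].astype(float)
def circ(P,r,loss="soft_l1"):
    g=lambda c:np.hypot(P[:,0]-c[0],P[:,1]-c[1])-r
    return least_squares(g,P[:,:2].mean(0),loss=loss,f_scale=.0015).x
def rect(P):
    (c,s,a)=cv2.minAreaRect((P[:,:2]*1000).astype(np.float32)); 
    if s[0]<s[1]: s=s[::-1]; a+=90
    return np.round(c,1),np.round(s,1),round((a+90)%180-90,1)   # long axis angle from world x, deg
def masks(f):
    h,s,v=[x.astype(int) for x in cv2.split(cv2.cvtColor(f["pixels"],cv2.COLOR_BGR2HSV))]
    return dict(bam=(h>16)&(h<26)&(s>70)&(v>170),lid=(h<17)&(s>100)&(v>165),dark=(s<60)&(v<135),pale=(s<70)&(v>110),mint=(h>70)&(h<95)&(s>35))
E
cat > m0.py <<'E'
from meas import *
f=pickle.load(open("top0.pkl","rb"));g=pickle.load(open("side0.pkl","rb"));M=masks(f)
C,_=ray(f,[(0,0)]);print("cam",C)
P=lambda m,p,z:plane(f,comp(M[m],p),z)
for n,p in dict(lr=(188,191),sr=(212,236)).items():
    Q=P("bam",p,.01);print(n,circ(Q,.046 if n=="lr" else .036),np.ptp(Q,axis=0))
for n,p in dict(lo=(233,160),sq=(285,146)).items(): print(n,rect(P("bam",p,.01)))
print("tin",rect(P("dark",(311,200),.07)));print("box",rect(P("lid",(341,143),.055)))
Q=P("pale",(422,229),.075);c=circ(Q,.032);r=np.hypot(*(Q[:,:2]-c).T)
print("mug",c,"far",Q[r.argmax()],(r<.034).mean(),r.max())
Q=P("mint",(396,159),.062);c2=circ(Q,.025);print("egg",c2,np.ptp(Q,axis=0))
print("jar",circ(P("pale",(374,210),.07),.031),"butter",circ(P("pale",(261,211),.03),.051))
print("side px mug,egg top", proj(g,[[*c,.075],[*c2,.062]]))
E
python3 m0.py
```

```text
cam [ 0.23689826 -0.01159743  1.55506324]
lr [0.51902584 0.39471592] [0.0889796  0.08600441 0.        ]
sr [0.37697651 0.31624645] [0.067894   0.07126361 0.        ]
lo (array([614.3, 253.7]), array([112.7,  69. ]), -72.3)
sq (array([655.5,  91.1]), array([78.5, 78.2]), -10.5)
tin (array([476.1,  11.1]), array([84.7, 46.6]), -56.9)
box (array([651.3, -84.6]), array([50.7, 48.6]), 16.2)
mug [ 0.38056729 -0.30502947] far [ 0.33032082 -0.29442011  0.075     ] 0.35135135135135137 0.05135431992617261
egg [ 0.59493399 -0.24662982] [0.0558579  0.04976868 0.        ]
jar [ 0.44071686 -0.17498513] butter [0.44986003 0.16285046]
side px mug,egg top [[314.64447623 259.02901245]
 [386.21703374 236.52808883]]
```

```bash
cat >> meas.py <<'E'
def rim(f,cnt,z,r,c0):
    P=plane(f,cnt,z)[:,:2];C=ray(f,[(0,0)])[0][:2];c=np.array(c0,float)
    for _ in range(15):
        u=(c-C)/np.linalg.norm(c-C);d=P-c;q=np.hypot(*d.T)
        k=(d@u>.15*q)&(abs(q-r)<.008); c=least_squares(lambda x:np.hypot(P[k,0]-x[0],P[k,1]-x[1])-r,c,loss="soft_l1",f_scale=.001).x
    return c,k.sum()
E
python3 - <<'E'
from meas import *
f=pickle.load(open("top0.pkl","rb"));g=pickle.load(open("side0.pkl","rb"));M=masks(f);S=masks(g)
print("mug",rim(f,comp(M["pale"],(422,229)),.075,.032,(.385,-.31)),rim(g,comp(S["pale"],(317,275)),.075,.032,(.385,-.31)))
print("egg",rim(f,comp(M["mint"],(396,159)),.062,.025,(.6,-.25)),rim(g,comp(S["mint"],(388,245)),.062,.025,(.6,-.25)))
print("jar",rim(f,comp(M["pale"],(374,210)),.07,.031,(.44,-.175)))
for n,p,z in (("lr",(303,147),0),("sr",(269,161),0)):
    print(n,circ(plane(g,comp(S["bam"],p),.01),.046 if n=="lr" else .036))
for n,p in dict(lo=(339,162),sq=(365,185)).items(): print(n,rect(plane(g,comp(S["bam"],p),.01)))
print("box side lid",rect(plane(g,comp(S["lid"],(385,204)),.055)))
b=plane(g,comp(S["dark"],(320,190)),.07);print("tin side lid",rect(b))
c=comp(M["dark"],(311,200));print("tin top hull",cv2.approxPolyDP(c.astype(np.float32),2,True)[:,0].tolist())
P=plane(f,c,.07)[:,:2]
for a in(-57,):
    u=np.array([np.cos(np.radians(a)),np.sin(np.radians(a))]);n=np.array([-u[1],u[0]])
    print("tin: along",(P@u).min(),(P@u).max(),"across",(P@n).min(),(P@n).max())
C,_=ray(g,[(0,0)]);print(C)
E
```

```text
mug (array([ 0.38394938, -0.309889  ]), np.int64(28)) (array([ 0.38531484, -0.31186981]), np.int64(28))
egg (array([ 0.5969204 , -0.24763831]), np.int64(22)) (array([ 0.59766875, -0.25613238]), np.int64(20))
jar (array([ 0.44200812, -0.1759474 ]), np.int64(28))
lr [0.51835499 0.39432197]
sr [0.37698734 0.3163832 ]
lo (array([614.4, 255.2]), array([120.5,  73.8]), -72.9)
sq (array([655.6,  92. ]), array([85.9, 81.8]), 79.9)
box side lid (array([651.5, -85.5]), array([52.8, 52.5]), -74.5)
tin side lid (array([468.6, -27. ]), array([182.8,  83.5]), 78.2)
tin top hull [[318.0, 185.0], [296.0, 200.0], [302.0, 212.0], [324.0, 198.0]]
tin: along 0.2076765953202972 0.29229517644294 across 0.3821017674943679 0.4286984945655591
[ 0.11935335 -1.26148605  0.92215064]
```

```bash
cat > go.py <<'E'
# usage: go.py x y z az_deg -> tool-frame shift and turn to a tool-down pose
import sys
from h import *
from scipy.spatial.transform import Rotation as Ro
x,y,z,az=map(float,sys.argv[1:5]);s=manip.state();q=s["eef_rot"]
R=Ro.from_quat([q[1],q[2],q[3],q[0]])
a=np.radians(az);Y=np.array([np.cos(a),np.sin(a),0]);Z=np.array([0,0,-1.]);T=Ro.from_matrix(np.c_[np.cross(Y,Z),Y,Z])
print("d",np.round(R.inv().apply(np.array([x,y,z])-s["tcp_pos"]),4),"rot",np.round((R.inv()*T).as_rotvec(),3),"j",np.round(s["joint_pos"],2),"F",np.round(s["contact_force"],1),"t",s["clock"])
E
python3 go.py .479 .013 .18 33
```

```text
d [-0.4453 -0.4725  0.0466] rot [-0.002  0.     0.644] j [-0.96  0.5  -0.43  1.55  0.22  1.14 -0.21] F [-0.6 -1.7  0. ] t 0.1
```

{"method": "jog_arm", "body": {"deltas": [[[-0.03,-0.03,0.0,0,0,0.04,0.0918],[-0.07,-0.07,0.0,0,0,0.09,0.0918],[-0.1,-0.1,0.0,0,0,0.15,0.0918],[-0.135,-0.14,0.0,0,0,0.2,0.0918],[-0.17,-0.175,0.0,0,0,0.25,0.0918],[-0.2,-0.21,0.0,0,0,0.3,0.0918],[-0.235,-0.245,0.01,0,0,0.35,0.0918],[-0.27,-0.28,0.01,0,0,0.4,0.0918],[-0.3,-0.32,0.015,0,0,0.45,0.0918],[-0.335,-0.35,0.02,0,0,0.5,0.0918]]]}}

```text
clock: 1.1
tcp_pos: [0.4171, 0.164, 0.2065]
eef_rot: [-0.0, 0.414, 0.91, -0.0]
contact_force: [0.4, 0.2, 0.2]
width: 0.0917
grip_force: 0.0
```

```bash
python3 go.py .479 .013 .14 33
```

```text
d [-0.1544 -0.0526  0.0665] rot [-0.001  0.     0.142] j [-0.3   0.14 -0.14  2.06  0.02  0.94  0.26] F [0.4 0.2 0.2] t 1.1
```

{"method": "jog_arm", "body": {"deltas": [[[-0.04,-0.013,0.015,0,0,0.05,0.0918],[-0.08,-0.026,0.03,0,0,0.1,0.0918],[-0.12,-0.04,0.05,0,0,0.142,0.0918],[-0.145,-0.05,0.06,0,0,0.142,0.0918],[-0.1545,-0.0525,0.0665,0,0,0.142,0.0918],[-0.1545,-0.0525,0.0665,0,0,0.142,0.0918]]]}}

```text
clock: 1.7
tcp_pos: [0.4796, 0.0149, 0.1392]
eef_rot: [-0.001, 0.477, 0.879, -0.001]
contact_force: [-0.1, 0.3, -0.6]
width: 0.0916
grip_force: 0.0
```

```bash
python3 go.py .479 .013 .03 33
```

```text
d [-0.0014 -0.0013  0.1092] rot [-0.002 -0.001 -0.   ] j [-0.08  0.29 -0.    2.06  0.    0.8   0.49] F [-0.1  0.3 -0.6] t 1.7
```

{"method": "jog_arm", "body": {"deltas": [[[-0.001,-0.001,0.03,0,0,0,0.0918],[-0.001,-0.001,0.06,0,0,0,0.0918],[-0.001,-0.001,0.085,0,0,0,0.0918],[-0.001,-0.001,0.1,0,0,0,0.0918],[-0.001,-0.001,0.109,0,0,0,0.0918],[-0.001,-0.001,0.109,0,0,0,0.06],[-0.001,-0.001,0.109,0,0,0,0.03],[-0.001,-0.001,0.109,0,0,0,0.03],[-0.001,-0.001,0.109,0,0,0,0.03],[-0.001,-0.001,0.109,0,0,0,0.03]]], "squeeze": 25}}

```text
clock: 2.7
tcp_pos: [0.4803, 0.0145, 0.0319]
eef_rot: [0.001, 0.476, 0.879, 0.0]
contact_force: [0.1, 0.2, 0.4]
width: 0.0564
grip_force: 0.0
```

{"method": "jog_arm", "body": {"deltas": [[[0,0,0,0,0,0,0.03],[0,0,0,0,0,0,0.03],[0,0,0,0,0,0,0.03],[0,0,0,0,0,0,0.03],[0,0,0,0,0,0,0.03],[0,0,0,0,0,0,0.03]]]}}

```text
clock: 3.3
tcp_pos: [0.4798, 0.0144, 0.0314]
eef_rot: [-0.0, 0.476, 0.879, -0.0]
contact_force: [-1.9, 0.0, 5.1]
width: 0.0397
grip_force: 25.0
```

{"method": "jog_arm", "body": {"deltas": [[[0,0,-0.01,0,0,0,0.03],[0,0,-0.03,0,0,0,0.03],[0,0,-0.06,0,0,0,0.03],[0,0,-0.085,0,0,0,0.03],[0,0,-0.1,0,0,0,0.03],[0,0,-0.1,0,0,0,0.03]]]}}

```text
clock: 3.9
tcp_pos: [0.4816, 0.0147, 0.1336]
eef_rot: [0.002, 0.476, 0.879, 0.001]
contact_force: [1.2, -0.0, -1.5]
width: 0.0396
grip_force: 25.0
```

```bash
python3 go.py .6143 .2545 .131 17.5
```

```text
d [0.1283 0.2422 0.0033] rot [0.005 0.002 0.273] j [-0.08  0.29 -0.    2.06  0.    0.78  0.49] F [ 1.2 -0.  -1.5] t 3.9
```

{"method": "jog_arm", "body": {"deltas": [[[0.01,0.015,0,0,0,0.02,0.03],[0.025,0.045,0,0,0,0.06,0.03],[0.045,0.08,0,0,0,0.1,0.03],[0.06,0.115,0,0,0,0.14,0.03],[0.08,0.15,0,0,0,0.18,0.03],[0.1,0.185,0,0,0,0.22,0.03],[0.115,0.215,0,0,0,0.25,0.03],[0.124,0.235,0,0,0,0.27,0.03],[0.128,0.242,0,0,0,0.272,0.03],[0.128,0.242,0,0,0,0.272,0.03]]]}}

```text
clock: 4.9
tcp_pos: [0.6116, 0.2547, 0.1296]
eef_rot: [-0.001, 0.59, 0.807, -0.001]
contact_force: [0.1, -0.0, -2.0]
width: 0.0401
grip_force: 25.0
```

```bash
python3 go.py .6143 .2545 .0365 17.5
```

```text
d [-0.0011  0.0027  0.0931] rot [-0.002 -0.     0.003] j [-0.44  0.59  0.    1.61 -0.    0.95 -0.13] F [ 0.1 -0.  -2. ] t 4.9
```

{"method": "jog_arm", "body": {"deltas": [[[-0.001,0.0015,0.015,0,0,0,0.03],[-0.001,0.0015,0.035,0,0,0,0.03],[-0.001,0.0015,0.055,0,0,0,0.03],[-0.001,0.0015,0.07,0,0,0,0.03],[-0.001,0.0015,0.08,0,0,0,0.03],[-0.001,0.0015,0.087,0,0,0,0.03],[-0.001,0.0015,0.087,0,0,0,0.03],[-0.001,0.0015,0.087,0,0,0,0.03]]]}}

```text
clock: 5.7
tcp_pos: [0.6147, 0.2535, 0.0447]
eef_rot: [0.0, 0.591, 0.807, 0.0]
contact_force: [0.3, 0.2, -2.2]
width: 0.0399
grip_force: 25.0
```

```bash
python3 go.py .6143 .2545 .036 17.5
```

```text
d [ 0.0011 -0.0001  0.0087] rot [ 0.001 -0.     0.   ] j [-0.43  0.7   0.    1.64 -0.    0.81 -0.12] F [ 0.3  0.2 -2.2] t 5.7
```

{"method": "jog_arm", "body": {"deltas": [[[0,0,0.004,0,0,0,0.03],[0,0,0.007,0,0,0,0.03],[0,0,0.009,0,0,0,0.03],[0,0,0.01,0,0,0,0.03],[0,0,0.01,0,0,0,0.03]]]}}

```text
clock: 6.2
tcp_pos: [0.6149, 0.2537, 0.0373]
eef_rot: [0.0, 0.591, 0.807, 0.001]
contact_force: [-5.9, -2.3, 16.1]
width: 0.0399
grip_force: 25.0
```

{"method": "jog_arm", "body": {"deltas": [[[0,0,-0.001,0,0,0,0.05],[0,0,-0.001,0,0,0,0.075],[0,0,-0.001,0,0,0,0.075],[0,0,-0.001,0,0,0,0.075],[0,0,-0.001,0,0,0,0.075],[0,0,-0.001,0,0,0,0.075],[0,0,-0.03,0,0,0,0.0918],[0,0,-0.07,0,0,0,0.0918],[0,0,-0.11,0,0,0,0.0918],[0,0,-0.13,0,0,0,0.0918]]]}}

```text
clock: 7.2
tcp_pos: [0.6162, 0.2542, 0.1683]
eef_rot: [0.001, 0.591, 0.807, 0.002]
contact_force: [-0.1, 0.6, 0.1]
width: 0.0914
grip_force: 0.0
```

```bash
python3 go.py .651 -.085 .14 15.8
```

```text
d [-0.334  -0.0691  0.0277] rot [ 0.005 -0.001  0.03 ] j [-0.43  0.55  0.    1.57 -0.    1.01 -0.12] F [-0.1  0.6  0.1] t 7.2
```

{"method": "jog_arm", "body": {"deltas": [[[-0.03,-0.006,0,0,0,0.005,0.0918],[-0.075,-0.015,0,0,0,0.01,0.0918],[-0.12,-0.025,0.005,0,0,0.015,0.0918],[-0.165,-0.034,0.01,0,0,0.02,0.0918],[-0.21,-0.043,0.015,0,0,0.025,0.0918],[-0.255,-0.053,0.02,0,0,0.03,0.0918],[-0.295,-0.062,0.025,0,0,0.03,0.0918],[-0.325,-0.067,0.028,0,0,0.03,0.0918],[-0.334,-0.069,0.028,0,0,0.03,0.0918],[-0.334,-0.069,0.028,0,0,0.03,0.0918]]]}}

```text
clock: 8.2
tcp_pos: [0.6489, -0.088, 0.136]
eef_rot: [0.0, 0.604, 0.797, -0.0]
contact_force: [-0.4, 0.8, -0.2]
width: 0.0917
grip_force: 0.0
```

```bash
python3 - <<'E'
from meas import *
f=grab_frame("top");g=grab_frame("side");M=masks(f);S=masks(g)
c=comp(M["dark"],(235,158));P=plane(f,c,.074)
print("tin",rect(P)); 
cv2.imwrite("pics/a.png",np.hstack([cv2.resize(f["pixels"][100:260,160:360],(400,320)),cv2.resize(g["pixels"][100:260,230:430],(400,320))]))
E
python3 go.py .651 -.085 .022 15.8
```

```text
tin (array([609.1, 247.2]), array([83.5, 55.4]), -72.2)
d [-0.0021  0.0013  0.1142] rot [ 0.    -0.002  0.002] j [ 0.04  0.57  0.07  1.63 -0.05  0.95  0.4 ] F [-0.3  0.8 -0.3] t 8.3
```

View pics/a.png

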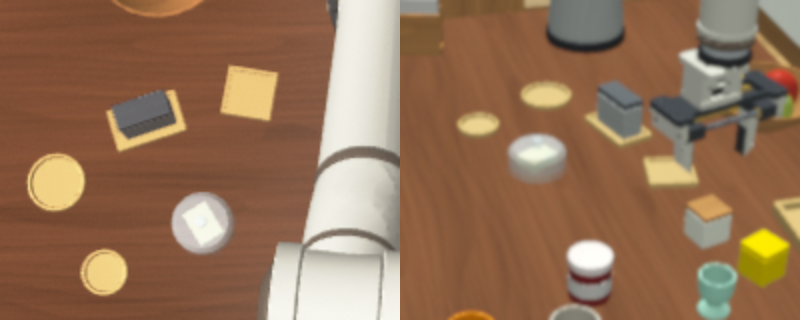

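The picture shows the tin standing inside the long coaster and in line with it, at top crop (143,115) and side crop (620,110). Next is the sugar box.

{"method": "jog_arm", "body": {"deltas": [[[-0.001,0.001,0.03,0,0,0,0.0918],[-0.002,0.001,0.06,0,0,0,0.0918],[-0.002,0.001,0.085,0,0,0,0.0918],[-0.002,0.001,0.105,0,0,0,0.0918],[-0.002,0.001,0.113,0,0,0,0.08],[-0.002,0.001,0.113,0,0,0,0.04],[-0.002,0.001,0.113,0,0,0,0.04],[-0.002,0.001,0.113,0,0,0,0.04],[-0.002,0.001,0.113,0,0,0,0.04],[-0.002,0.001,0.113,0,0,0,0.04]]]}}

```text
clock: 9.3
tcp_pos: [0.6517, -0.0875, 0.0244]
eef_rot: [0.001, 0.603, 0.798, 0.001]
contact_force: [-0.5, 0.6, 3.8]
width: 0.0501
grip_force: 25.0
```

{"method": "jog_arm", "body": {"deltas": [[[0,0,0,0,0,0,0.04],[0,0,0,0,0,0,0.04],[0,0,0,0,0,0,0.04],[0,0,0,0,0,0,0.04],[0,0,0,0,0,0,0.04]]]}}

```text
clock: 9.8
tcp_pos: [0.6517, -0.0875, 0.0244]
eef_rot: [0.001, 0.603, 0.798, 0.001]
contact_force: [1.4, 1.1, 5.0]
width: 0.0499
grip_force: 25.0
```

{"method": "jog_arm", "body": {"deltas": [[[0,0,-0.01,0,0,0,0.04],[0,0,-0.03,0,0,0,0.04],[0,0,-0.06,0,0,0,0.04],[0,0,-0.08,0,0,0,0.04],[0,0,-0.09,0,0,0,0.04],[0,0,-0.09,0,0,0,0.04]]]}}

```text
clock: 10.4
tcp_pos: [0.6513, -0.0877, 0.1147]
eef_rot: [0.001, 0.603, 0.798, 0.001]
contact_force: [0.2, 0.4, -2.0]
width: 0.0499
grip_force: 25.0
```

```bash
python3 go.py .6555 .0895 .114 -10.3
```

```text
d [0.1694 0.0523 0.0006] rot [0.002 0.    0.456] j [ 0.04  0.59  0.07  1.64 -0.05  0.91  0.41] F [ 0.2  0.4 -2. ] t 10.4
```

{"method": "jog_arm", "body": {"deltas": [[[0.01,0.003,0,0,0,0.03,0.04],[0.03,0.01,0,0,0,0.09,0.04],[0.055,0.017,0,0,0,0.15,0.04],[0.08,0.025,0,0,0,0.22,0.04],[0.105,0.033,0,0,0,0.29,0.04],[0.13,0.04,0,0,0,0.36,0.04],[0.15,0.047,0,0,0,0.42,0.04],[0.165,0.051,0,0,0,0.456,0.04],[0.1695,0.0525,0,0,0,0.456,0.04],[0.1695,0.0525,0,0,0,0.456,0.04]]]}}

```text
clock: 11.4
tcp_pos: [0.6538, 0.0906, 0.1118]
eef_rot: [-0.001, 0.767, 0.642, -0.001]
contact_force: [-0.2, -0.4, -1.9]
width: 0.0499
grip_force: 25.0
```

{"method": "jog_arm", "body": {"deltas": [[[0,0,0.015,0,0,0,0.04],[0,0,0.035,0,0,0,0.04],[0,0,0.055,0,0,0,0.04],[0,0,0.07,0,0,0,0.04],[0,0,0.075,0,0,0,0.04],[0,0,0.075,0,0,0,0.04],[0,0,0.075,0,0,0,0.04]]]}}

```text
clock: 12.1
tcp_pos: [0.6556, 0.0895, 0.0387]
eef_rot: [0.0, 0.768, 0.641, 0.0]
contact_force: [0.3, -0.6, -1.9]
width: 0.05
grip_force: 25.0
```

```bash
python3 go.py .6555 .0895 .0285 -10.3
```

```text
d [-0.     -0.0001  0.0102] rot [ 0.001 -0.    -0.001] j [-0.28  0.7   0.14  1.65 -0.13  0.79 -0.26] F [ 0.3 -0.6 -1.9] t 12.1
```

{"method": "jog_arm", "body": {"deltas": [[[0,0,0.004,0,0,0,0.04],[0,0,0.007,0,0,0,0.04],[0,0,0.009,0,0,0,0.04],[0,0,0.0105,0,0,0,0.04],[0,0,0.0105,0,0,0,0.04]]]}}

```text
clock: 12.6
tcp_pos: [0.6552, 0.0901, 0.0303]
eef_rot: [-0.0, 0.768, 0.641, 0.0]
contact_force: [-6.4, 0.3, 14.0]
width: 0.0499
grip_force: 25.0
```

{"method": "jog_arm", "body": {"deltas": [[[0,0,-0.001,0,0,0,0.06],[0,0,-0.001,0,0,0,0.08],[0,0,-0.001,0,0,0,0.08],[0,0,-0.001,0,0,0,0.08],[0,0,-0.001,0,0,0,0.08],[0,0,-0.001,0,0,0,0.08],[0,0,-0.03,0,0,0,0.0918],[0,0,-0.07,0,0,0,0.0918],[0,0,-0.11,0,0,0,0.0918],[0,0,-0.12,0,0,0,0.0918]]]}}

```text
clock: 13.6
tcp_pos: [0.6583, 0.0902, 0.1531]
eef_rot: [0.002, 0.768, 0.641, 0.004]
contact_force: [1.1, 0.9, 0.6]
width: 0.0918
grip_force: 0.0
```

```bash
python3 go.py .597 -.25 .15 -80
```

```text
d [-0.3456  0.0007  0.0021] rot [ 0.005 -0.007  1.216] j [-0.29  0.56  0.16  1.6  -0.11  0.98 -0.28] F [1.1 0.9 0.6] t 13.6
```

{"method": "jog_arm", "body": {"deltas": [[[-0.03,0,0,0,0,0.12,0.0918],[-0.07,0,0,0,0,0.25,0.0918],[-0.11,0,0,0,0,0.38,0.0918],[-0.15,0,0,0,0,0.51,0.0918],[-0.19,0,0,0,0,0.64,0.0918],[-0.23,0,0,0,0,0.77,0.0918],[-0.265,0,0,0,0,0.9,0.0918],[-0.3,0,0,0,0,1.03,0.0918],[-0.33,0,0,0,0,1.15,0.0918],[-0.3455,0,0,0,0,1.215,0.0918]]]}}

```text
clock: 14.6
tcp_pos: [0.5913, -0.2541, 0.1474]
eef_rot: [0.001, 0.996, 0.084, -0.001]
contact_force: [0.2, -0.8, -0.2]
width: 0.0918
grip_force: 0.0
```

{"method": "jog_arm", "body": {"deltas": [[[0,0,0.0,0,0,0,0.0918],[0,0,0,0,0,0,0.0918]]]}}

```text
clock: 14.8
tcp_pos: [0.593, -0.2492, 0.1471]
eef_rot: [-0.001, 0.996, 0.089, -0.0]
contact_force: [0.9, 1.0, 0.9]
width: 0.0919
grip_force: 0.0
```

```bash
python3 go.py .597 -.25 .032 -80
```

```text
d [0.0039 0.0016 0.1151] rot [-0.001  0.001  0.003] j [ 0.    0.58  0.49  1.66 -0.32  0.98 -0.79] F [0.9 1.  0.9] t 14.8
```

{"method": "jog_arm", "body": {"deltas": [[[0.002,0.001,0.03,0,0,0,0.0918],[0.004,0.0015,0.06,0,0,0,0.0918],[0.004,0.0015,0.09,0,0,0,0.0918],[0.004,0.0015,0.108,0,0,0,0.0918],[0.004,0.0015,0.115,0,0,0,0.08],[0.004,0.0015,0.115,0,0,0,0.035],[0.004,0.0015,0.115,0,0,0,0.035],[0.004,0.0015,0.115,0,0,0,0.035],[0.004,0.0015,0.115,0,0,0,0.035],[0.004,0.0015,0.115,0,0,0,0.035]]], "squeeze": 18}}

```text
clock: 15.8
tcp_pos: [0.5978, -0.2509, 0.0336]
eef_rot: [0.0, 0.996, 0.088, 0.001]
contact_force: [1.1, 0.7, 1.4]
width: 0.0484
grip_force: 18.4
```

{"method": "jog_arm", "body": {"deltas": [[[0,0,0,0,0,0,0.035],[0,0,0,0,0,0,0.035],[0,0,0,0,0,0,0.035],[0,0,0,0,0,0,0.035],[0,0,0,0,0,0,0.035]]]}}

```text
clock: 16.3
tcp_pos: [0.598, -0.2508, 0.0335]
eef_rot: [0.0, 0.996, 0.088, 0.001]
contact_force: [-0.8, 1.9, 5.6]
width: 0.0484
grip_force: 18.0
```

{"method": "jog_arm", "body": {"deltas": [[[0,0,-0.008,0,0,0,0.035],[0,0,-0.02,0,0,0,0.035],[0,0,-0.03,0,0,0,0.035],[0,0,-0.03,0,0,0,0.035],[0,0,-0.03,0,0,0,0.035]]]}}

```text
clock: 16.8
tcp_pos: [0.5976, -0.2509, 0.0633]
eef_rot: [0.0, 0.996, 0.088, 0.0]
contact_force: [-0.3, -0.1, -1.7]
width: 0.0487
grip_force: 18.0
```

```bash
python3 - <<'E'
from meas import *
g=grab_frame("side");f=grab_frame("top")
cv2.imwrite("pics/b.png",np.hstack([cv2.resize(g["pixels"][170:290,330:450],(480,480),interpolation=2),cv2.resize(f["pixels"][130:210,190:270],(320,480),interpolation=2)]))
E
python3 go.py .597 -.25 .17 -80
```

```text
d [ 1.000e-04 -6.000e-04 -1.076e-01] rot [-0.     0.001  0.001] j [ 0.04  0.69  0.45  1.69 -0.38  0.84 -0.75] F [-0.2  0.6 -0.6] t 16.9
```

View pics/b.png

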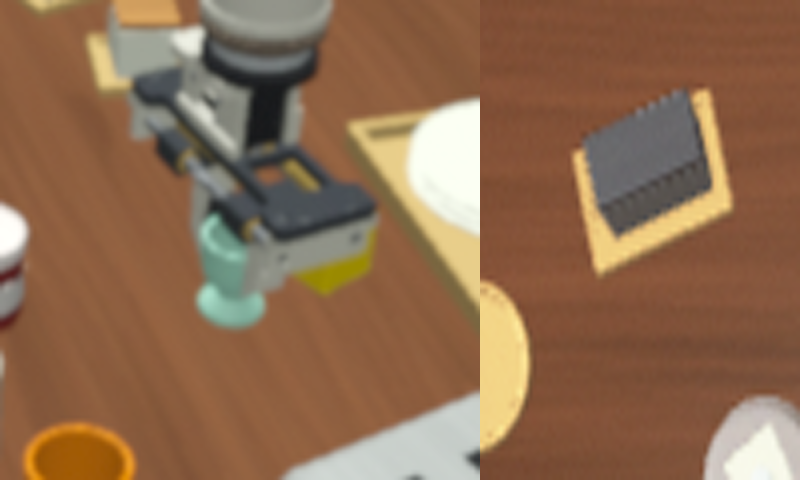

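The cup hangs upright between the fingers, with its foot at side crop (231,304), and the tin sits squarely in its coaster. I'll check the cup's offset from the foot pixels.

```bash
python3 - <<'E'
from meas import *
g=grab_frame("side");S=masks(g);c=comp(S["mint"],(388,245));b=c[c[:,1]>c[:,1].max()-9]
print(len(c),c.min(0),c.max(0),b.min(0),b.max(0))
for z in(.030,):
    P=plane(g,c,z)[:,:2];C=ray(g,[(0,0)])[0][:2]
    x=np.array([.597,-.25])
    for _ in range(15):
        u=(x-C)/np.linalg.norm(x-C);d=P-x;q=np.hypot(*d.T);k=(d@u<-.15*q)&(abs(q-.022)<.006)
        x=least_squares(lambda y:np.hypot(P[k,0]-y[0],P[k,1]-y[1])-.022,x,loss="soft_l1",f_scale=.001).x
    print(z,x,k.sum())
print(manip.state()["tcp_pos"])
E
```

```text
69 [380. 222.] [394. 250.] [380. 242.] [394. 250.]
0.03 [ 0.60081186 -0.24438064] 18
[ 0.59692087 -0.2505478   0.062256  ]
```

```bash
python3 go.py .377 .316 .17 -20
```

```text
d [-0.1174 -0.5964 -0.1073] rot [-1.000e-03  0.000e+00 -1.046e+00] j [ 0.04  0.69  0.45  1.69 -0.38  0.84 -0.75] F [ 1.   0.4 -0.9] t 16.95
```

{"method": "jog_arm", "body": {"deltas": [[[0,0,-0.02,0,0,0,0.035],[0,0,-0.055,0,0,0,0.035],[-0.003,-0.015,-0.09,0,0,-0.03,0.035],[-0.01,-0.045,-0.107,0,0,-0.09,0.035],[-0.017,-0.085,-0.107,0,0,-0.16,0.035],[-0.025,-0.125,-0.107,0,0,-0.23,0.035],[-0.033,-0.165,-0.107,0,0,-0.3,0.035],[-0.04,-0.205,-0.107,0,0,-0.37,0.035],[-0.048,-0.245,-0.107,0,0,-0.44,0.035],[-0.056,-0.285,-0.107,0,0,-0.51,0.035]]]}}

```text
clock: 17.95
tcp_pos: [0.4913, 0.0214, 0.1695]
eef_rot: [-0.0, 0.941, 0.338, -0.0]
contact_force: [0.3, -0.0, -0.1]
width: 0.0485
grip_force: 18.0
```

```bash
python3 go.py .377 .316 .17 -20
```

```text
d [ 0.099  -0.3001 -0.0005] rot [-0.     0.    -0.533] j [-0.41  0.27  0.36  2.02 -0.12  0.88 -0.86] F [ 0.3 -0.  -0.1] t 17.95
```

{"method": "jog_arm", "body": {"deltas": [[[0.013,-0.04,0,0,0,-0.07,0.035],[0.026,-0.08,0,0,0,-0.14,0.035],[0.04,-0.12,0,0,0,-0.21,0.035],[0.052,-0.155,0,0,0,-0.28,0.035],[0.063,-0.19,0,0,0,-0.34,0.035],[0.074,-0.225,0,0,0,-0.4,0.035],[0.084,-0.255,0,0,0,-0.46,0.035],[0.093,-0.28,0,0,0,-0.51,0.035],[0.098,-0.296,0,0,0,-0.533,0.035],[0.099,-0.3,0,0,0,-0.533,0.035]]]}}

```text
clock: 18.95
tcp_pos: [0.3779, 0.3164, 0.1694]
eef_rot: [-0.0, 0.819, 0.573, -0.0]
contact_force: [0.5, -0.2, -0.5]
width: 0.0482
grip_force: 18.0
```

```bash
python3 go.py .377 .316 .045 -20
```

```text
d [-0.0007 -0.0007  0.1244] rot [-0.001  0.    -0.   ] j [-0.83  0.26  0.09  2.01 -0.03  0.87 -1.07] F [ 0.5 -0.2 -0.5] t 18.95
```

{"method": "jog_arm", "body": {"deltas": [[[0,0,0.02,0,0,0,0.035],[0,0,0.05,0,0,0,0.035],[0,0,0.08,0,0,0,0.035],[0,0,0.105,0,0,0,0.035],[0,0,0.12,0,0,0,0.035],[0,0,0.124,0,0,0,0.035],[0,0,0.127,0,0,0,0.035],[0,0,0.129,0,0,0,0.035],[0,0,0.131,0,0,0,0.035],[0,0,0.132,0,0,0,0.035]]]}}

```text
clock: 19.95
tcp_pos: [0.3794, 0.3151, 0.0383]
eef_rot: [-0.0, 0.82, 0.572, 0.001]
contact_force: [0.3, -0.3, -0.9]
width: 0.0487
grip_force: 18.0
```

```bash
python3 go.py .377 .316 .037 -20
```

```text
d [-0.     -0.0025  0.0013] rot [ 0.001 -0.001 -0.003] j [-0.81  0.48  0.07  2.08 -0.06  0.58 -1.04] F [ 0.3 -0.3 -0.9] t 19.95
```

{"method": "jog_arm", "body": {"deltas": [[[0,-0.002,0.001,0,0,0,0.035],[0,-0.002,0.002,0,0,0,0.035],[0,-0.002,0.003,0,0,0,0.035],[0,-0.002,0.003,0,0,0,0.035]]]}}

```text
clock: 20.35
tcp_pos: [0.3776, 0.3168, 0.0365]
eef_rot: [-0.0, 0.82, 0.573, 0.001]
contact_force: [-2.5, -0.8, 12.8]
width: 0.0486
grip_force: 18.0
```

{"method": "jog_arm", "body": {"deltas": [[[0,0,-0.001,0,0,0,0.06],[0,0,-0.001,0,0,0,0.08],[0,0,-0.001,0,0,0,0.08],[0,0,-0.001,0,0,0,0.08],[0,0,-0.001,0,0,0,0.08],[0,0,-0.001,0,0,0,0.08],[0,0,-0.03,0,0,0,0.0918],[0,0,-0.07,0,0,0,0.0918],[0,0,-0.11,0,0,0,0.0918],[0,0,-0.13,0,0,0,0.0918]]]}}

```text
clock: 21.35
tcp_pos: [0.3784, 0.3166, 0.168]
eef_rot: [-0.0, 0.82, 0.572, 0.002]
contact_force: [0.2, 0.6, 0.2]
width: 0.0915
grip_force: 0.0
```

```bash
python3 go.py .385 -.311 .17 -105
```

```text
d [-0.5868  0.2228 -0.004 ] rot [-1.00e-03 -5.00e-03  1.48e+00] j [-0.83  0.26  0.1   2.01 -0.03  0.87 -1.07] F [0.2 0.6 0.2] t 21.35
```

{"method": "jog_arm", "body": {"deltas": [[[-0.03,0.02,0,0,0,0.08,0.0918],[-0.065,0.045,0,0,0,0.16,0.0918],[-0.1,0.07,0,0,0,0.24,0.0918],[-0.135,0.095,0,0,0,0.32,0.0918],[-0.17,0.12,0,0,0,0.4,0.0918],[-0.2,0.145,0,0,0,0.48,0.0918],[-0.235,0.165,0,0,0,0.56,0.0918],[-0.27,0.183,0,0,0,0.64,0.0918],[-0.305,0.188,0,0,0,0.72,0.0918],[-0.34,0.193,0,0,0,0.8,0.0918]]]}}

```text
clock: 22.35
tcp_pos: [0.4407, -0.0718, 0.1647]
eef_rot: [0.0, 0.979, 0.206, 0.0]
contact_force: [0.8, 0.2, -0.3]
width: 0.0918
grip_force: 0.0
```

```bash
python3 go.py .385 -.311 .15 -105
```

```text
d [-0.1474  0.1964  0.0147] rot [ 0.    -0.     0.677] j [-0.33  0.2   0.48  2.13 -0.12  0.84 -0.93] F [ 0.8  0.2 -0.3] t 22.35
```

{"method": "jog_arm", "body": {"deltas": [[[-0.022,0.03,0,0,0,0.1,0.0918],[-0.044,0.06,0,0,0,0.2,0.0918],[-0.066,0.09,0,0,0,0.3,0.0918],[-0.088,0.12,0.005,0,0,0.4,0.0918],[-0.11,0.147,0.01,0,0,0.5,0.0918],[-0.13,0.173,0.014,0,0,0.6,0.0918],[-0.143,0.19,0.0145,0,0,0.67,0.0918],[-0.147,0.196,0.0145,0,0,0.677,0.0918],[-0.147,0.196,0.0145,0,0,0.677,0.0918],[-0.147,0.196,0.0145,0,0,0.677,0.0918]]]}}

```text
clock: 23.35
tcp_pos: [0.3868, -0.3077, 0.15]
eef_rot: [-0.001, 0.992, -0.127, -0.0]
contact_force: [-0.1, 1.1, -0.3]
width: 0.0917
grip_force: 0.0
```

```bash
python3 go.py .385 -.311 .035 -105
python3 - <<'E'
from meas import *
f=grab_frame("top");g=grab_frame("side")
cv2.imwrite("pics/d.png",np.hstack([cv2.resize(f["pixels"][110:290,160:340],(360,360)),cv2.resize(g["pixels"][120:300,230:450],(440,360))]))
E
```

```text
d [-0.0009  0.0038  0.115 ] rot [-0.001  0.     0.006] j [ 0.04  0.35  0.69  2.04 -0.3   0.85 -0.93] F [-0.1  1.1 -0.3] t 23.35
```

View pics/d.png

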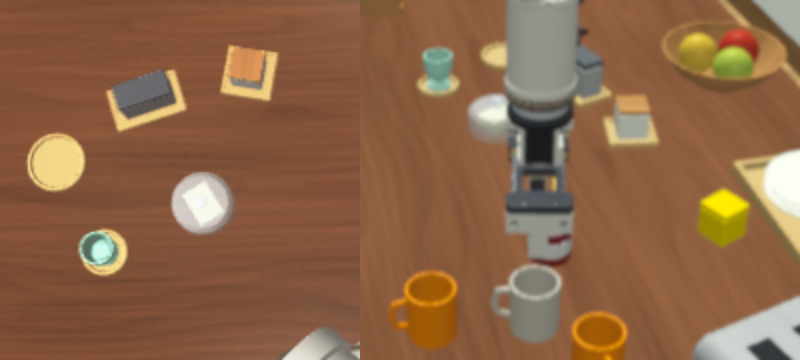

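The picture shows the tin, sugar box and egg cup each on its coaster, at top crop (143,97), (247,67) and (98,248). The mug stands under the gripper with its handle pointing left. I'll grasp it now.

{"method": "jog_arm", "body": {"deltas": [[[-0.001,0.003,0.03,0,0,0,0.0918],[-0.001,0.003,0.06,0,0,0,0.0918],[-0.001,0.003,0.09,0,0,0,0.0918],[-0.001,0.003,0.108,0,0,0,0.0918],[-0.001,0.003,0.115,0,0,0,0.09],[-0.001,0.003,0.115,0,0,0,0.055],[-0.001,0.003,0.115,0,0,0,0.055],[-0.001,0.003,0.115,0,0,0,0.055],[-0.001,0.003,0.115,0,0,0,0.055],[-0.001,0.003,0.115,0,0,0,0.055]]], "squeeze": 25}}

```text
clock: 24.45
tcp_pos: [0.3856, -0.3118, 0.0362]
eef_rot: [0.0, 0.992, -0.129, 0.001]
contact_force: [0.3, 0.1, 7.2]
width: 0.0625
grip_force: 24.9
```

{"method": "jog_arm", "body": {"deltas": [[[0,0,0,0,0,0,0.05],[0,0,0,0,0,0,0.05],[0,0,0,0,0,0,0.05],[0,0,-0.005,0,0,0,0.05],[0,0,-0.015,0,0,0,0.05],[0,0,-0.02,0,0,0,0.05],[0,0,-0.02,0,0,0,0.05]]]}}

```text
clock: 25.15
tcp_pos: [0.3852, -0.3121, 0.0562]
eef_rot: [0.0, 0.992, -0.129, 0.001]
contact_force: [-0.5, -0.3, -2.6]
width: 0.0621
grip_force: 24.9
```

```bash
python3 go.py .385 -.311 .175 -105
```

```text
d [-0.0003 -0.0009 -0.1188] rot [ 0.001 -0.002  0.004] j [ 0.15  0.52  0.59  2.08 -0.46  0.67 -0.79] F [-0.5 -0.3 -2.6] t 25.15
```

{"method": "jog_arm", "body": {"deltas": [[[0,0,-0.02,0,0,0,0.05],[0,0,-0.055,0,0,0,0.05],[0,0,-0.09,0,0,0,0.05],[0.001,-0.015,-0.115,0,0,-0.02,0.05],[0.003,-0.045,-0.12,0,0,-0.07,0.05],[0.005,-0.08,-0.12,0,0,-0.12,0.05],[0.007,-0.115,-0.12,0,0,-0.17,0.05],[0.009,-0.15,-0.12,0,0,-0.22,0.05],[0.011,-0.185,-0.12,0,0,-0.27,0.05],[0.013,-0.22,-0.12,0,0,-0.32,0.05]]]}}

```text
clock: 26.15
tcp_pos: [0.4534, -0.1008, 0.1752]
eef_rot: [-0.0, 0.999, 0.032, 0.0]
contact_force: [-0.2, -0.6, -2.5]
width: 0.0626
grip_force: 24.9
```

```bash
python3 go.py .49 .05 .175 -70; python3 go.py .5187 .3945 .175 -45
```

```text
d [ 0.0461 -0.1482  0.0002] rot [-0.    -0.    -0.285] j [-0.35  0.23  0.58  2.08 -0.16  0.88 -1.18] F [-0.2 -0.6 -2.5] t 26.15
d [ 9.670e-02 -4.902e-01  3.000e-04] rot [-0.    -0.    -0.722] j [-0.35  0.23  0.58  2.08 -0.16  0.88 -1.18] F [-0.2 -0.6 -2.5] t 26.15
```

{"method": "jog_arm", "body": {"deltas": [[[0.01,-0.035,0,0,0,-0.05,0.05],[0.02,-0.07,0,0,0,-0.1,0.05],[0.033,-0.11,0,0,0,-0.16,0.05],[0.045,-0.15,0,0,0,-0.22,0.05],[0.052,-0.19,0,0,0,-0.28,0.05],[0.058,-0.23,0,0,0,-0.34,0.05],[0.064,-0.27,0,0,0,-0.4,0.05],[0.07,-0.31,0,0,0,-0.46,0.05],[0.076,-0.35,0,0,0,-0.52,0.05],[0.081,-0.385,0,0,0,-0.57,0.05]]]}}

```text
clock: 27.15
tcp_pos: [0.5099, 0.2892, 0.1748]
eef_rot: [-0.0, 0.95, 0.312, -0.0]
contact_force: [0.2, -0.3, -2.9]
width: 0.0626
grip_force: 24.9
```

```bash
python3 go.py .5187 .3945 .15 -45
```

```text
d [ 0.0695 -0.0795  0.0248] rot [-0.    0.   -0.15] j [-0.78  0.42  0.28  1.78 -0.14  0.96 -1.38] F [ 0.2 -0.3 -2.9] t 27.15
```

{"method": "jog_arm", "body": {"deltas": [[[0.023,-0.026,0,0,0,-0.05,0.05],[0.043,-0.05,0.005,0,0,-0.1,0.05],[0.06,-0.069,0.013,0,0,-0.15,0.05],[0.068,-0.078,0.02,0,0,-0.15,0.05],[0.0695,-0.0795,0.025,0,0,-0.15,0.05],[0.0695,-0.0795,0.025,0,0,-0.15,0.05],[0.0695,-0.0795,0.025,0,0,-0.15,0.05]]]}}

```text
clock: 27.85
tcp_pos: [0.5201, 0.3898, 0.1501]
eef_rot: [0.001, 0.925, 0.38, -0.0]
contact_force: [-0.3, -1.1, -1.6]
width: 0.0627
grip_force: 24.9
```

```bash
python3 go.py .5187 .3945 .046 -45
```

```text
d [ 0.0024 -0.0044  0.1041] rot [ 0.001  0.001 -0.006] j [-0.85  0.55  0.23  1.63 -0.14  0.97 -1.37] F [-0.3 -1.1 -1.6] t 27.85
```

{"method": "jog_arm", "body": {"deltas": [[[0.001,-0.002,0.02,0,0,0,0.05],[0.001,-0.002,0.045,0,0,0,0.05],[0.001,-0.002,0.07,0,0,0,0.05],[0.001,-0.002,0.09,0,0,0,0.05],[0.001,-0.002,0.1,0,0,0,0.05],[0.001,-0.002,0.1,0,0,0,0.05],[0.001,-0.002,0.1,0,0,0,0.05]]]}}

```text
clock: 28.55
tcp_pos: [0.5198, 0.3941, 0.0513]
eef_rot: [-0.0, 0.925, 0.381, 0.001]
contact_force: [-0.7, 0.5, -1.9]
width: 0.0625
grip_force: 24.9
```

```bash
python3 go.py .5187 .3945 .04 -45
```

```text
d [-0.0005 -0.0011  0.0113] rot [ 0.    -0.001 -0.005] j [-0.83  0.68  0.2   1.68 -0.17  0.8  -1.35] F [-0.7  0.5 -1.9] t 28.55
```

{"method": "jog_arm", "body": {"deltas": [[[0,-0.001,0.004,0,0,0,0.05],[0,-0.001,0.007,0,0,0,0.05],[0,-0.001,0.0095,0,0,0,0.05],[0,-0.001,0.011,0,0,0,0.05],[0,-0.001,0.012,0,0,0,0.05],[0,-0.001,0.012,0,0,0,0.05]]]}}

```text
clock: 29.15
tcp_pos: [0.5182, 0.3953, 0.0402]
eef_rot: [-0.0, 0.925, 0.381, 0.0]
contact_force: [-4.5, -3.6, 12.2]
width: 0.0628
grip_force: 24.9
```

{"method": "jog_arm", "body": {"deltas": [[[0,0,-0.001,0,0,0,0.07],[0,0,-0.001,0,0,0,0.09],[0,0,-0.001,0,0,0,0.09],[0,0,-0.001,0,0,0,0.09],[0,0,-0.001,0,0,0,0.09],[0,0,-0.001,0,0,0,0.09],[0,0,-0.03,0,0,0,0.09],[0,0,-0.07,0,0,0,0.09],[0,0,-0.11,0,0,0,0.09],[0,0,-0.15,0,0,0,0.09]]]}}

```text
clock: 30.15
tcp_pos: [0.518, 0.3948, 0.1895]
eef_rot: [0.0, 0.925, 0.381, -0.0]
contact_force: [0.5, 0.4, -0.6]
width: 0.0901
grip_force: 0.0
```

```bash
python3 go.py .3 .6 .25 -45
```

```text
d [-0.0102 -0.2992 -0.0605] rot [ 0.     0.    -0.004] j [-0.86  0.51  0.23  1.6  -0.13  1.05 -1.38] F [ 0.5  0.4 -0.6] t 30.15
```

{"method": "jog_arm", "body": {"deltas": [[[0,-0.03,-0.02,0,0,0,0.09],[0,-0.065,-0.04,0,0,0,0.09],[0,-0.1,-0.06,0,0,0,0.09],[-0.005,-0.14,-0.06,0,0,0,0.09],[-0.005,-0.18,-0.06,0,0,0,0.09],[-0.01,-0.22,-0.06,0,0,0,0.09],[-0.01,-0.26,-0.06,0,0,0,0.09],[-0.01,-0.29,-0.06,0,0,0,0.09],[-0.01,-0.3,-0.06,0,0,0,0.09],[-0.01,-0.3,-0.06,0,0,0,0.09]]]}}

```text
clock: 31.15
tcp_pos: [0.2979, 0.6019, 0.2478]
eef_rot: [-0.0, 0.924, 0.383, -0.0]
contact_force: [0.2, 0.1, 0.0]
width: 0.0901
grip_force: 0.0
```

```bash
python3 - <<'E'
from meas import *
f=grab_frame("top");g=grab_frame("side");M=masks(f);S=masks(g)
px=proj(f,[[.519,.394,.079],[.377,.316,.066],[.616,.253,.074],[.655,.0915,.059]])
print(px.round(1).tolist())
q=lambda i:tuple(float(v) for v in px[i])
print("mug",rim(f,comp(M["pale"],q(0)),.079,.032,(.519,.394)))
print("egg",rim(f,comp(M["mint"],q(1)),.066,.025,(.377,.316)))
P=plane(f,comp(M["dark"],q(2)),.074)[:,:2];a=np.radians(-72.5);u=np.array([np.cos(a),np.sin(a)]);n=np.array([-u[1],u[0]])
c=u*((P@u).min()+(P@u).max())/2+n*((P@n).max()-.02);print("tin",c,np.ptp(P@u),rect(P)[2])
print("box",rect(plane(f,comp(M["lid"],q(3)),.059)))
sp=proj(g,[[.615,.253,.074]])[0];
print("jar",rim(f,comp(M["pale"],(374,210)),.07,.031,(.442,-.176)),"butter",circ(plane(f,comp(M["pale"],(261,211)),.03),.051))
cv2.imwrite("pics/e.png",np.hstack([cv2.resize(f["pixels"][110:260,150:320],(425,375),interpolation=2),cv2.resize(g["pixels"][110:260,230:380],(375,375),interpolation=2)]))
E
```

```text
[[181.9, 186.5], [207.9, 234.0], [229.4, 154.3], [283.1, 142.0]]
mug (array([0.51670667, 0.39013129]), np.int64(27))
egg (array([0.37710577, 0.31247178]), np.int64(21))
tin [0.61655674 0.24952547] 0.08371635701502406 -72.2
box (array([655.2,  95. ]), array([60. , 53.5]), 80.3)
jar (array([ 0.44200812, -0.1759474 ]), np.int64(28)) butter [0.44986003 0.16285046]
```

View pics/e.png

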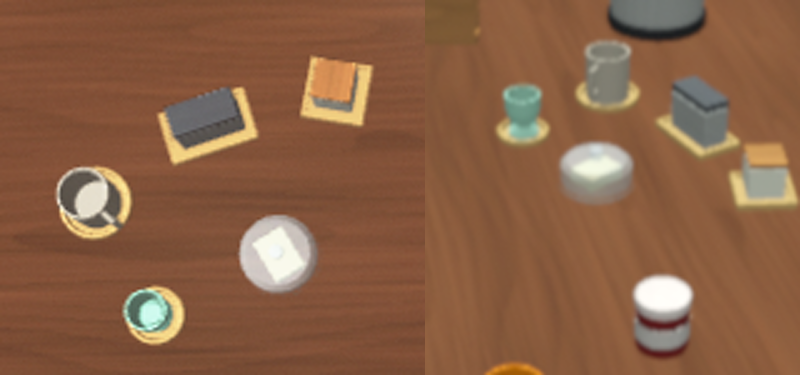

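All four pieces stand upright in their recesses, at top crop (90,198), (150,312), (205,120) and (333,82). Each measures within about 5 mm of its coaster's centre. The jar and butter dish haven't moved, so I'm handing in.

```bash
python3 -c "
from cell import ticket
print(ticket.job_done())"
```

```text
the job is handed in; nothing more can be done
None
```

The job is handed in at about 31 s of the 112 s allowed: by the last camera check the mug, egg cup, tea tin and sugar box each stood upright in their own coaster, about 5 mm or less off centre, with the butter dish and jam jar unmoved, though no verdict came back.

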